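# Slide the stray candlestick back into its row

### The job

One of the three brass candlesticks on the display table stands out of line, nearer the robot. Slide it along the table into the gap between its two fellows, so that all three stand in one straight, evenly spaced row. Push it gently and low, against its round foot only, so that it stays upright; do not grasp it, lift it or touch its stem or candle, leave everything else as it stands, and finish with the hand clear.

Things in the scene. Friction and masses are not known exactly. Their poses are not given: they have to be found in the camera images.
- candlestick: the stray candlestick's foot: solid brass, round, 92 mm across, upright rim 16 mm high, low dome above up to 25 mm. Loose on the table, 0.53 to 0.85 kg in all with stem and candle, 320 mm tall. It slides at about 2 to 8 N; pushed higher than about 60 mm it may tip. Origin: centre of its underside, at z = 0; z is its upright axis; its yaw means nothing
- candlestick_upper: the stem, drip pan, cup and white candle of the stray candlestick, rigid with its foot and on the same axis: stem about 14 mm in diameter (a 23 mm knop at 83 mm) from 25 to 116 mm above the table, drip pan 44 mm in diameter at 120 mm, cup 31 mm in diameter up to 146 mm, candle 22 mm in diameter up to 320 mm. Not to be touched. Origin: same as candlestick
- fellow_left: the fellow candlestick on the left (+y) side of the gap, same shape and sizes, 0.67 kg; stays where it is. Origin: centre of its underside, on the table
- fellow_right: the fellow candlestick on the right (-y) side of the gap, same shape; stays where it is; the two fellows stand 360 mm apart, centre to centre. Origin: centre of its underside
- row_middle (a point): the point on the table halfway between the two fellows, where the foot's centre belongs; y runs along the row to the left fellow, x across it, away from the robot. 105 mm past the row stands a fixed oak display riser, 55 mm high, with a planter and a vase fixed on it behind the two fellows, up to 175 mm above the table
- teal_jar: jar candle in teal with a white lid, 81 mm in diameter, 92 mm tall, standing on the table to one side of the work; origin: centre of its underside
- cream_jar: jar candle in cream with a gold lid, 81 mm in diameter, 92 mm tall, standing on the table to the other side of the work; origin: centre of its underside
- watering_can: small gold watering can on the left of the table, body 136 mm in diameter and 100 mm tall, hoop handle up to 190 mm, spout 165 mm out along its -y; origin: centre of its underside
- picture_frame: gold picture frame 130 x 180 mm leaning on its strut on the right of the table; origin: middle of its lower front edge

How it is judged:
At the end, for the whole second after the job is handed in: The candlestick stands upright, flat on the table and at rest in the gap between its fellows: the centre of its foot within 12 mm of the straight line through theirs and within 15 mm of halfway between them; both fellows still upright (x of candlestick in the frame of row_middle between -0.012 and 0.012 m and y of candlestick in the frame of row_middle between -0.015 and 0.015 m and height (world z) of candlestick below 0.003 m and angle between each of candlestick, fellow_left, fellow_right's own z axis and vertical below 0.03 rad and linear speed of candlestick below 0.01 m/s and angular speed of candlestick below 0.1 rad/s); the robot touches nothing.
It fails at once if the candlestick is lifted (its foot 8 mm or more off the table) or tipped by more than about 7 degrees (height (world z) of candlestick above 0.008 m or angle between candlestick's own z axis and vertical above 0.12 rad).
It fails at once if the robot touches the stem, cup or candle above the foot (contact force between any of the fingers, the arm and candlestick_upper above 0.5 N).
It fails at once if the candlestick is knocked, not pushed gently (faster than 0.3 m/s) (linear speed of candlestick above 0.3 m/s).
It fails at once if a fellow candlestick is shifted by more than 8 mm (distance of any of fellow_left, fellow_right from where it was at the start of the episode above 0.008 m).
It fails at once if other stock is disturbed (moved by more than 10 mm) (distance of any of teal_jar, cream_jar, watering_can, picture_frame from where it was at the start of the episode above 0.01 m).
It also fails if it takes over 48 s, if anything falls off the work surface, if the arm or the gripper's body presses on something with over 40 N, if the wrist force passes 120 N, or if a joint passes its speed limit or range.

### The arm

A 7-joint arm with a two-finger parallel gripper is mounted at the origin on the work surface. World frame = base frame: x ahead of the robot, y to its left, z up, the work surface at z = 0. Lengths are in m, angles in rad, forces in N, time in s.
With the tool pointing down it reaches from about 0.4 to 0.85 m from the base axis. Payload 10.4 kg.
Tool frame: the origin (TCP) lies between the finger pads; the fingertips stand tip_extent ahead of it and the grasp point (between the pads) lies 2 mm behind it (tip_extent is the distance from the TCP to the fingertips, in m); z points along the fingers, y is the direction in which the jaws open and shut (so a half turn about z gives the same grasp; the last joint's range is limited). The gripper opens to 87 mm and grips with 3 to 60 N. Pads are 19 mm wide; open, the fingers measure 117 mm over their backs; the gripper's body (75 mm by 190 mm) begins 51 mm behind the grasp point.
Start: joints at [-1.245, 0.332, -0.065, 1.46, 0.022, 1.35, -0.088], TCP at [0.214, 0.587, 0.24] pointing down, gripper open.
Joint ranges: [-2.6, 2.6], [-0.5, 2.12], [-1.47, 1.34], [0.16, 2.42], [-1.27, 4.41], [0.06, 2.06], [-2.6, 2.6]. Speed limits (rad/s): [2.22, 2.22, 2.79, 2.79, 3.14, 3.14, 3.14].

### API

Orientations are given as a unit quaternion [x, y, z, w].
In Python, from bench import read_state, camera, camera_params, close_job, tip_extent gives the robot as it stands. The module is installed in compiled form; this text tells all that it offers.
- The arm moves only by the tool send_rows, never from a script. Its argument "steps" is a list of rows, each a list of 7 numbers: the turn, a rotation vector about the tool's x, y, z in degrees, then the shift along the tool's x, y, z in m, then the gripper's target within -1 to 1 (shut at 1, half-way at 0, fully open at -1). In form: [[ax, ay, az, x, y, z, jaw], ...]. A call has exactly 10 rows; each row shifts and turns the pose as measured when the row begins, along the tool's axes as they then stand; what a row does not reach is not made up. A row lasts 1/10 s, in which the tool goes at most 50 mm and 8.59 degrees, less where a joint would pass 70% of its speed; a pose out of reach is approached as far as the arm can. A call with a gripper value outside its range is refused whole. The fingers move at their own pace and stop on an object; "force" is the grip in N (left out, the last holds). Time passes only in rows, so rows that do not move let the fingers close, or fill a call up. It gives the time, the measured TCP pose, the force and the opening at its end, in the units of the state.
- read_state(): the state, without advancing time (a new reading comes with each control period).
- camera(name): name is "scene" or "side" or "wrist"; returns (picture, depth): 420x560x3 uint8, blue, green, red; 420x560 float32, m along the optical axis (not along the pixel's ray), 0 where there is no reading.
- camera_params(name): a dict with "camera_matrix" (3x3 intrinsics, pixels), "world_from_camera" (4x4, takes a point from camera to world coordinates). Camera axes: x right, y down, z forward; pixel columns grow to the right and rows downward; lengths in m; the calibration is good to about 2 mm. A picture is of the moment at which its call begins: read the wrist's pose just before it. camera_params takes no time and is no camera call; for the wrist camera it gives the pose at the moment of the call.
- close_job(): hands the job in, once; it reports no verdict.
The state is a dict: "time": time; "joint_positions": joint angles; "joint_vel": joint speeds; "joint_torque": joint torques, N m; "ee_pos": TCP position; "eef_rot": TCP orientation; "ft_force": force on the tool from outside, world axes, zero at the start; "torque": the same for the moment, N m; "width": finger opening in m.
Only numpy, scipy, OpenCV 4.12 (cv2) and the standard library are available. Lean on these libraries where they do the work, as an engineer would, in place of code of your own. Each camera call takes 0.05 s, during which the arm holds its last target.

## Working session

There is one attempt and no reset: what is moved stays moved. The work goes in short steps, Python scripts to look and compute and a tool call to move; the robot and the scene stay as the last step left them, time stands still between calls to the robot, and variables do not carry over. Pictures are saved under pics/ and viewed, and the job is handed in when it is done.

Besides the shell and the picture viewer there is one more tool, called after "Call:" as name(argument=value, ...) on one line, values as JSON. send_rows: Moves the arm, as the interface text tells. Its arguments: {"type":"object","properties":{"steps":{"type":"array"},"force":{"type":"number"}},"required":["steps"]}

```bash
mkdir -p pics
python3 - <<'E'
from bench import *
import cv2,numpy as np
print(read_state(),tip_extent if not callable(tip_extent) else tip_extent())
for n in("scene","side"):
    p,d=camera(n);cv2.imwrite(f"pics/{n}0.png",p);np.save(f"{n}0.npy",d)
    print(n,camera_params(n))
E
```

```text
{'time': 0.0, 'joint_positions': array([-1.24459258,  0.33285343, -0.06471898,  1.46092187,  0.02161763,
        1.3498969 , -0.08845212]), 'joint_vel': array([ 9.50493348e-04, -7.41853065e-04, -8.78385454e-04, -1.92233421e-03,
       -1.00103295e-03, -6.36599517e-05, -7.32277784e-04]), 'joint_torque': array([-1.19335862e-03, -6.23240805e+01,  2.40275235e-02, -3.89913726e+01,
       -6.13514450e-02,  3.94493539e-02,  1.64404619e-04]), 'ee_pos': array([0.21348643, 0.5870315 , 0.23877478]), 'eef_rot': array([ 1.73474623e-01,  9.84838097e-01, -6.86622542e-04, -8.29573171e-05]), 'ft_force': array([0.1133335 , 0.71077268, 0.1302776 ]), 'torque': array([-0.01380663,  0.02556606,  0.04688956]), 'width': 0.08688037155085965} 0.017
scene {'camera_matrix': array([[433.53665144,   0.        , 287.52228015],
       [  0.        , 433.53665144, 207.64516539],
       [  0.        ,   0.        ,   1.        ]]), 'world_from_camera': array([[-0.26608191,  0.53501043, -0.80185052,  1.76684834],
       [ 0.96394482,  0.14484354, -0.22322798,  0.33927733],
       [-0.00328643, -0.83233659, -0.55426078,  0.84624678],
       [ 0.        ,  0.        ,  0.        ,  1.        ]])}
side {'camera_matrix': array([[455.09263082,   0.        , 285.34060002],
       [  0.        , 455.09263082, 206.72164559],
       [  0.        ,   0.        ,   1.        ]]), 'world_from_camera': array([[ 0.75070522, -0.49017861,  0.44290698, -0.14623159],
       [-0.66054937, -0.54599377,  0.51533032, -0.87166958],
       [-0.01077945, -0.67942309, -0.73366755,  1.27433769],
       [ 0.        ,  0.        ,  0.        ,  1.        ]])}
```

View pics/scene0.png

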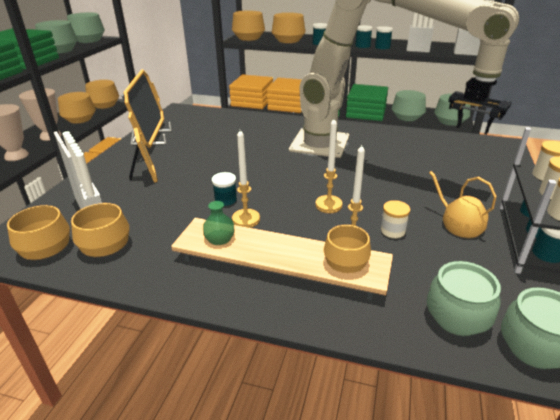

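View pics/side0.png

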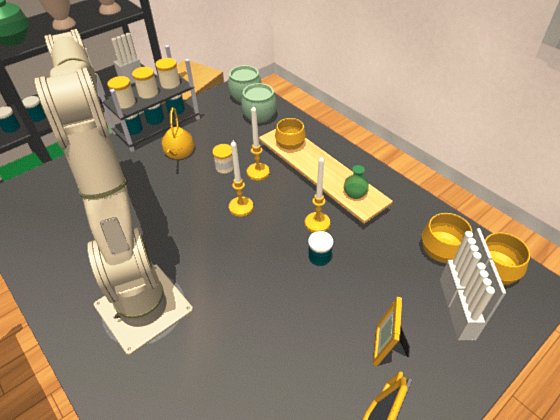

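```bash
cat > h.py <<'E'
from bench import *
import cv2,numpy as np
def cloud(n,p=None,d=None):
    if p is None: p,d=camera(n)
    c=camera_params(n);K=c["camera_matrix"];T=c["world_from_camera"]
    v,u=np.mgrid[:d.shape[0],:d.shape[1]]
    P=np.stack([(u-K[0,2])/K[0,0]*d,(v-K[1,2])/K[1,1]*d,d],-1)@T[:3,:3].T+T[:3,3]
    P[d<=0]=np.nan
    return p,d,P
def gold(p):
    h=cv2.cvtColor(p,cv2.COLOR_BGR2HSV)
    return (h[...,0]>10)&(h[...,0]<35)&(h[...,1]>110)&(h[...,2]>60)
E
python3 - <<'E'
from h import *
seeds={"side":{"L":(258,172),"R":(317,222),"S":(241,206)},"scene":{"R":(246,217),"S":(329,203),"L":(355,225)}}
for n in seeds:
    p=cv2.imread(f"pics/{n}0.png");d=np.load(f"{n}0.npy");_,_,P=cloud(n,p,d)
    tb=P[250:300,250:300][...,2];print(n,"table z",np.nanmedian(tb))
    m=gold(p)
    for k,(u,v) in seeds[n].items():
        w=np.zeros(m.shape,bool);w[v-22:v+22,u-22:u+22]=1
        Z=P[...,2]
        q=P[m&w&(Z<.035)&(Z>.004)]
        c,r=cv2.minEnclosingCircle(q[:,:2].astype(np.float32))
        # plane-cast at z=.016 of foot contour
        T=camera_params(n)["world_from_camera"];K=camera_params(n)["camera_matrix"]
        mm=(m&w&(Z<.035)&(Z>.006))
        vv,uu=np.nonzero(mm)
        R=np.stack([(uu-K[0,2])/K[0,0],(vv-K[1,2])/K[1,1],np.ones(len(uu))],-1)@T[:3,:3].T
        X=T[:3,3]+R*((.013-T[2,3])/R[:,2])[:,None]
        c2,r2=cv2.minEnclosingCircle(X[:,:2].astype(np.float32))
        print(k,len(q),np.round(c,4),round(r,4),"median",np.median(q[:,:2],0).round(4),"cast",np.round(c2,4),round(r2,4))
        # candle axis
    wh=(p.min(-1)>120)&(P[...,2]>.17)&(P[...,2]<.34)&(P[...,0]>.3)&(P[...,0]<.95)&(abs(P[...,1])<.4)
    nn,lab,st,ce=cv2.connectedComponentsWithStats(wh.astype(np.uint8))
    for i in range(1,nn):
        if st[i,4]>30: print("candle",st[i],np.median(P[lab==i],0).round(4), "cam",T[:3,3].round(2))
E
```

```text
side table z -0.0003465190008113961
L 304 [0.6719 0.2481] 0.1189 median [0.6563 0.2303] cast [0.707  0.2473] 0.0945
R 382 [ 0.6961 -0.1184] 0.0892 median [ 0.6464 -0.1264] cast [ 0.6912 -0.1076] 0.0889
S 362 [0.5108 0.1532] 0.0751 median [0.4864 0.1229] cast [0.4934 0.1301] 0.052
candle [251 106   8  37 178] [0.6606 0.236  0.2476] cam [-0.15 -0.87  1.27]
candle [231 140   9  37 188] [0.4903 0.1278 0.253 ] cam [-0.15 -0.87  1.27]
candle [317 156   7  38 205] [ 0.6491 -0.1229  0.2514] cam [-0.15 -0.87  1.27]
scene table z 0.004168687215154954
R 405 [ 0.6444 -0.1159] 0.0589 median [ 0.6716 -0.1087] cast [ 0.6541 -0.1159] 0.0541
S 361 [0.5063 0.1735] 0.0964 median [0.5139 0.1398] cast [0.4965 0.1358] 0.0561
L 74 [0.5735 0.2236] 0.096 median [0.518  0.1681] cast [0.5152 0.1692] 0.0327
candle [328 120   9  46 273] [0.5022 0.1366 0.247 ] cam [1.77 0.34 0.85]
candle [237 130  10  49 297] [ 0.6619 -0.1127  0.2496] cam [1.77 0.34 0.85]
candle [353 145  12  52 333] [0.6725 0.2444 0.2486] cam [1.77 0.34 0.85]
```

Run:
```python
from h import *
for n in("side","scene"):
    p=cv2.imread(f"pics/{n}0.png");d=np.load(f"{n}0.npy");_,_,P=cloud(n,p,d)
    s={"side":{"cream":(214,146,232,172),"teal":(308,232,334,264),"can":(162,105,196,162)},"scene":{"cream":(382,203,410,237),"teal":(212,174,238,206),"can":(430,172,496,238)}}[n]
    for k,(a,b,c,e) in s.items():
        q=P[b:e,a:c].reshape(-1,3);q=q[(q[:,2]>.05)&(q[:,2]<.2)]
        print(n,k,np.nanpercentile(q,[2,50,98],axis=0).round(3).tolist())
    q=P.reshape(-1,3);e=np.array([.2135,.587])
    R=np.array([[-.94,.342],[.342,.94]])
    l=(q[:,:2]-e)@R.T
    for z0 in np.arange(.2,.46,.02):
        k=(q[:,2]>z0)&(q[:,2]<z0+.02)&(abs(l)<.16).all(1)
        if k.sum()>3: print(round(z0,2),k.sum(),np.percentile(l[k],[2,98],axis=0).round(3).tolist())
```

```text
side cream [[0.546, 0.322, 0.052], [0.574, 0.347, 0.088], [0.617, 0.394, 0.095]]
side teal [[0.516, -0.271, 0.054], [0.546, -0.24, 0.09], [0.589, -0.198, 0.096]]
side can [[0.423, 0.485, 0.052], [0.5, 0.564, 0.08], [0.645, 0.789, 0.176]]
0.3 24 [[-0.04, -0.058], [-0.034, 0.077]]
0.32 13 [[-0.039, 0.063], [-0.034, 0.083]]
scene cream [[0.563, 0.327, 0.052], [0.608, 0.365, 0.091], [0.626, 0.401, 0.096]]
scene teal [[0.53, -0.264, 0.052], [0.582, -0.217, 0.092], [0.832, -0.12, 0.177]]
scene can [[0.414, 0.475, 0.052], [0.532, 0.578, 0.086], [0.565, 0.642, 0.188]]
0.22 33 [[-0.013, -0.052], [0.009, 0.051]]
0.24 42 [[-0.015, -0.053], [0.008, 0.053]]
0.26 55 [[-0.016, -0.059], [0.009, 0.057]]
0.28 55 [[-0.04, -0.085], [0.024, 0.085]]
0.3 293 [[-0.043, -0.085], [0.027, 0.086]]
0.32 496 [[-0.04, -0.092], [0.031, 0.093]]
0.34 142 [[-0.027, -0.049], [0.02, 0.016]]
0.36 132 [[-0.027, -0.05], [0.022, 0.016]]
0.38 149 [[-0.041, -0.049], [0.013, 0.034]]
0.4 129 [[-0.038, -0.032], [0.0, 0.033]]
0.42 169 [[-0.045, -0.037], [-0.002, 0.041]]
0.44 184 [[-0.043, -0.037], [-0.005, 0.04]]
```

Run:
```python
from h import *
p,d=camera("wrist");cv2.imwrite("pics/w0.png",p)
print(camera_params("wrist")["world_from_camera"].round(3))
```

```text
[[ 0.342  0.9    0.268  0.14 ]
 [ 0.94  -0.328 -0.097  0.614]
 [ 0.     0.285 -0.958  0.384]
 [ 0.     0.     0.     1.   ]]
```

View pics/w0.png

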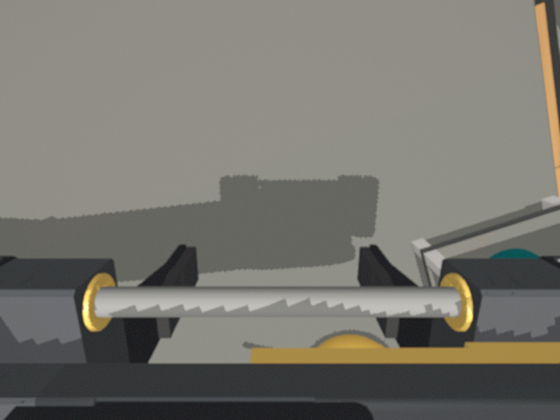

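Call:
send_rows(steps=[[0, 0, 3.5, 0, 0, 0, -0.3], [0, -8, 0, 0, 0, 0, -0.3], [0, -8, 0, 0, 0, 0, -0.3], [0, -8, 0, 0, 0, 0, -0.3], [0, 0, 0, 0, 0, 0, -0.3], [0, 0, 0, 0, 0, 0, -0.3], [0, 0, 0, 0, 0, 0, -0.3], [0, 0, 0, 0, 0, 0, -0.3], [0, 0, 0, 0, 0, 0, -0.3], [0, 0, 0, 0, 0, 0, -0.3]])

```text
time: 1.15
ee_pos: [0.2203, 0.5845, 0.2389]
eef_rot: [0.206, 0.955, -0.044, 0.207]
ft_force: [-0.7, -0.6, 0.4]
width: 0.0566
```

```bash
cat >> h.py <<'E'
from scipy.spatial.transform import Rotation as Ro
S=np.array([.4942,.1353]);G=np.array([.6597,.0635]);D=(G-S)/np.linalg.norm(G-S);N=np.array([-D[1],D[0]])
def st():
    s=read_state();R=Ro.from_quat(s["eef_rot"]).as_matrix();tip=s["ee_pos"]+R[:,2]*.017
    f=-R[:,0];print("t",round(s["time"],2),"tcp",s["ee_pos"].round(4),"tip",tip.round(4),"F",s["ft_force"].round(1),"w",round(s["width"],4))
    print("tilt",np.degrees(np.arcsin(f[2])).round(2),"heading",np.degrees(np.arctan2(f[1],f[0])).round(2),"roll(y.z)",np.degrees(R[2,1]).round(2),"want heading",np.degrees(np.arctan2(D[1],D[0])).round(2),"q",s["joint_positions"].round(2))
    print("tip along",((tip[:2]-S)@D).round(4),"across",((tip[:2]-S)@N).round(4))
    return s,R,tip
def to(x,y,z,n):
    s,R,tip=st();v=R.T@(np.array([x,y,z])-tip);print("tool shift",v.round(4),"per row",(v/n).round(5))
E
python3 -c "
from h import *
p=S-.085*D;print(p,D,N);to(p[0],p[1],.22,12)"
```

```text
[0.4162221  0.16912969] [ 0.91738702 -0.3979963 ] [0.3979963  0.91738702]
t 1.15 tcp [0.2203 0.5845 0.2389] tip [0.2267 0.5816 0.2235] F [-0.7 -0.6  0.4] w 0.0566
tilt 24.44 heading -24.3 roll(y.z) 0.02 want heading -23.45 q [-1.48  0.4  -0.02  1.44  0.41  1.47 -0.43]
tip along -0.4231 across 0.303
tool shift [-0.3104 -0.298   0.1447] per row [-0.02586 -0.02484  0.01206]
```

Call:
send_rows(steps=[[0, 0, 0, -0.026, -0.025, 0.012, -0.3], [0, 0, 0, -0.026, -0.025, 0.012, -0.3], [0, 0, 0, -0.026, -0.025, 0.012, -0.3], [0, 0, 0, -0.026, -0.025, 0.012, -0.3], [0, 0, 0, -0.026, -0.025, 0.012, -0.3], [0, 0, 0, -0.026, -0.025, 0.012, -0.3], [0, 0, 0, -0.026, -0.025, 0.012, -0.3], [0, 0, 0, -0.026, -0.025, 0.012, -0.3], [0, 0, 0, 0, 0, 0, -0.3], [0, 0, 0, 0, 0, 0, -0.3]])

```text
time: 2.15
ee_pos: [0.3538, 0.294, 0.2371]
eef_rot: [0.212, 0.955, -0.042, 0.204]
ft_force: [0.0, 0.5, 0.8]
width: 0.0567
```

```bash
python3 -c "
from h import *
p=S-.085*D;to(p[0],p[1],.22,5)"
```

```text
t 2.15 tcp [0.3538 0.294  0.2371] tip [0.3601 0.2912 0.2216] F [0.  0.5 0.8] w 0.0567
tilt 24.04 heading -25.08 roll(y.z) 0.41 want heading -23.45 q [-1.23 -0.11  0.12  2.02  0.46  1.25 -0.12]
tip along -0.185 across 0.0897
tool shift [-0.093  -0.0871  0.0426] per row [-0.0186  -0.01742  0.00852]
```

Call:
send_rows(steps=[[-0.65, 0, -1.46, -0.0186, -0.0174, 0.0085, -0.3], [0, 0, 0, -0.0186, -0.0174, 0.0085, -0.3], [0, 0, 0, -0.0186, -0.0174, 0.0085, -0.3], [0, 0, 0, -0.0186, -0.0174, 0.0085, -0.3], [0, 0, 0, -0.0186, -0.0174, 0.0085, -0.3], [0, 0, 0, 0, 0, 0, -0.3], [0, 0, 0, 0, 0, 0, -0.3], [0, 0, 0, 0, 0, 0, -0.3], [0, 0, 0, 0, 0, 0, -0.3], [0, 0, 0, 0, 0, 0, -0.3]])

```text
time: 3.15
ee_pos: [0.4138, 0.178, 0.2376]
eef_rot: [0.194, 0.959, -0.036, 0.206]
ft_force: [0.3, -0.6, 0.2]
width: 0.0565
```

```bash
python3 -c "
from h import *
p=S-.085*D;to(p[0],p[1],.04,9)
for n in ('side','scene'):
  q,d=camera(n);cv2.imwrite(f'pics/{n}1.png',q)"
```

```text
t 3.15 tcp [0.4138 0.178  0.2376] tip [0.4203 0.1755 0.2221] F [ 0.3 -0.6  0.2] w 0.0565
tilt 24.08 heading -23.04 roll(y.z) 0.65 want heading -23.45 q [-1.12 -0.26  0.27  2.13  0.51  1.16  0.14]
tip along -0.0838 across 0.0075
tool shift [ 0.0755 -0.0096  0.1656] per row [ 0.00838 -0.00106  0.0184 ]
```

View pics/side1.png

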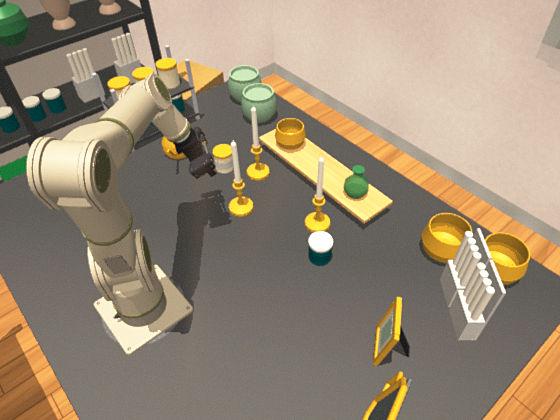

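View pics/scene1.png

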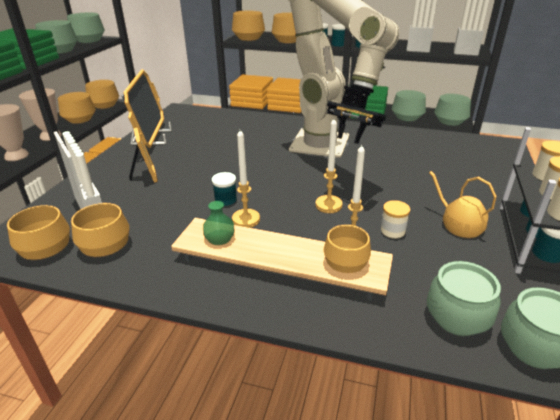

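Call:
send_rows(steps=[[0, 0, 0, 0.0084, -0.001, 0.0184, -0.3], [0, 0, 0, 0.0084, -0.001, 0.0184, -0.3], [0, 0, 0, 0.0084, -0.001, 0.0184, -0.3], [0, 0, 0, 0.0084, -0.001, 0.0184, -0.3], [0, 0, 0, 0.0084, -0.001, 0.0184, -0.3], [0, 0, 0, 0.0084, -0.001, 0.0184, -0.3], [0, 0, 0, 0.0084, -0.001, 0.0184, -0.3], [0, 0, 0, 0, 0, 0, -0.3], [0, 0, 0, 0, 0, 0, -0.3], [0, 0, 0, 0, 0, 0, -0.3]])

```text
time: 4.25
ee_pos: [0.411, 0.1763, 0.0931]
eef_rot: [0.192, 0.959, -0.034, 0.206]
ft_force: [0.2, 0.2, -0.5]
width: 0.0562
```

```bash
python3 -c "
from h import *
p=S-.085*D;to(p[0],p[1],.01,6)"
```

```text
t 4.25 tcp [0.411  0.1763 0.0931] tip [0.4175 0.1739 0.0775] F [ 0.2  0.2 -0.5] w 0.0562
tilt 24.14 heading -22.89 roll(y.z) 0.81 want heading -23.45 q [-1.1  -0.07  0.3   2.32  0.58  0.81 -0.02]
tip along -0.0858 across 0.0049
tool shift [ 0.027  -0.0058  0.0618] per row [ 0.0045  -0.00097  0.01031]
```

Call:
send_rows(steps=[[1.1, 0, 0.5, 0.0045, -0.001, 0.0103, -0.3], [0, 0, 0, 0.0045, -0.001, 0.0103, -0.3], [0, 0, 0, 0.0045, -0.001, 0.0103, -0.3], [0, 0, 0, 0.0045, -0.001, 0.0103, -0.3], [0, 0, 0, 0.0045, -0.001, 0.0103, -0.3], [0, 0, 0, 0, 0, 0, -0.3], [0, 0, 0, 0, 0, 0, -0.3], [0, 0, 0, 0, 0, 0, -0.3], [0, 0, 0, 0, 0, 0, -0.3], [0, 0, 0, 0, 0, 0, -0.3]])

```text
time: 5.25
ee_pos: [0.4131, 0.1759, 0.0409]
eef_rot: [0.199, 0.957, -0.036, 0.207]
ft_force: [-0.0, -0.2, -0.6]
width: 0.0565
```

```bash
python3 -c "
from h import *
p=S-.08*D;to(p[0],p[1],.009,3)
for n in ('side','wrist'):
  q,d=camera(n);cv2.imwrite(f'pics/{n}2.png',q[80:280,120:400] if n=='side' else q)"
```

```text
t 5.25 tcp [0.4131 0.1759 0.0409] tip [0.4196 0.1733 0.0254] F [-0.  -0.2 -0.6] w 0.0565
tilt 24.3 heading -23.62 roll(y.z) 0.74 want heading -23.45 q [-1.1   0.05  0.31  2.35  0.63  0.67 -0.11]
tip along -0.0836 across 0.0051
tool shift [ 0.0035 -0.0054  0.0163] per row [ 0.00115 -0.00179  0.00544]
```

View pics/side2.png

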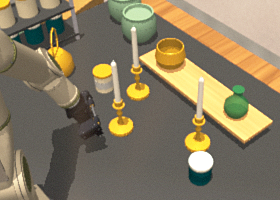

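View pics/wrist2.png

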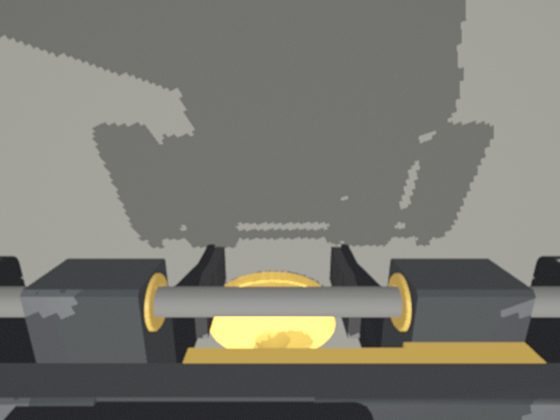

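Call:
send_rows(steps=[[0.4, 0, 0, 0.0012, -0.0018, 0.0055, -0.3], [0.4, 0, 0, 0.0012, -0.0018, 0.0055, -0.3], [0, 0, 0, 0.0012, -0.0018, 0.0055, -0.3], [0, 0, 0, 0, 0, 0, -0.3], [0, 0, 0, 0, 0, 0, -0.3], [0, 0, 0, 0, 0, 0, -0.3], [0, 0, 0, 0, 0, 0, -0.3], [0, 0, 0, 0, 0, 0, -0.3], [0, 0, 0, 0, 0, 0, -0.3], [0, 0, 0, 0, 0, 0, -0.3]])

```text
time: 6.35
ee_pos: [0.4142, 0.169, 0.0227]
eef_rot: [0.2, 0.957, -0.044, 0.206]
ft_force: [0.9, 0.6, -0.0]
width: 0.0565
```

```bash
python3 -c "
from h import *
p=S-.054*D;to(p[0],p[1],.008,6)"
```

```text
t 6.35 tcp [0.4142 0.169  0.0227] tip [0.4206 0.1662 0.0072] F [ 0.9  0.6 -0. ] w 0.0565
tilt 24.3 heading -23.61 roll(y.z) -0.08 want heading -23.45 q [-1.09  0.1   0.31  2.35  0.64  0.63 -0.14]
tip along -0.0798 across -0.001
tool shift [-0.0238  0.0011  0.0099] per row [-0.00397  0.00018  0.00165]
```

Call:
send_rows(steps=[[0, 0, 0, -0.0036, 0.0002, 0.0015, -0.3], [0, 0, 0, -0.0036, 0.0002, 0.0015, -0.3], [0, 0, 0, -0.0036, 0.0002, 0.0015, -0.3], [0, 0, 0, -0.0036, 0.0002, 0.0015, -0.3], [0, 0, 0, -0.0036, 0.0002, 0.0015, -0.3], [0, 0, 0, -0.0036, 0.0002, 0.0015, -0.3], [0, 0, 0, -0.0036, 0, 0.0015, -0.3], [0, 0, 0, -0.0036, 0, 0.0015, -0.3], [0, 0, 0, 0, 0, 0, -0.3], [0, 0, 0, 0, 0, 0, -0.3]])

```text
time: 7.35
ee_pos: [0.4463, 0.1563, 0.0238]
eef_rot: [0.2, 0.957, -0.044, 0.206]
ft_force: [-1.1, -0.1, 1.1]
width: 0.0565
```

```bash
python3 -c "
from h import *
p=S-.0*D;to(p[0],p[1],.008,6)
q,d=camera('side');cv2.imwrite(f'pics/side3.png',cv2.resize(q[80:280,120:400],None,fx=2.5,fy=2.5))"
```

```text
t 7.35 tcp [0.4463 0.1563 0.0238] tip [0.4527 0.1535 0.0083] F [-1.1 -0.1  1.1] w 0.0565
tilt 24.31 heading -23.65 roll(y.z) -0.06 want heading -23.45 q [-1.04  0.14  0.35  2.31  0.62  0.59 -0.04]
tip along -0.0453 across 0.0002
tool shift [-0.0411  0.      0.0189] per row [-0.00686  0.       0.00316]
```

View pics/side3.png

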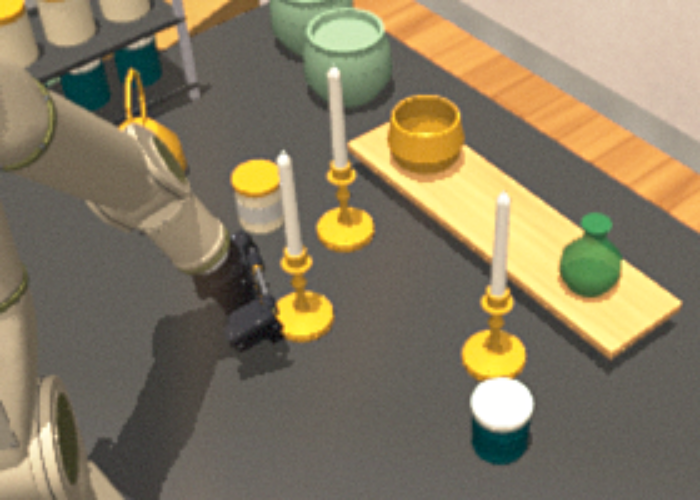

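Call:
send_rows(steps=[[0, 0, 0, -0.0036, 0, 0.0017, -0.3], [0, 0, 0, -0.0036, 0, 0.0017, -0.3], [0, 0, 0, -0.0036, 0, 0.0017, -0.3], [0, 0, 0, -0.0036, 0, 0.0017, -0.3], [0, 0, 0, -0.0036, 0, 0.0017, -0.3], [0, 0, 0, -0.0036, 0, 0.0017, -0.3], [0, 0, 0, -0.0036, 0, 0.0017, -0.3], [0, 0, 0, -0.0036, 0, 0.0017, -0.3], [0, 0, 0, -0.0036, 0, 0.0017, -0.3], [0, 0, 0, -0.0036, 0, 0.0017, -0.3]])

```text
time: 8.4
ee_pos: [0.4809, 0.1448, 0.0224]
eef_rot: [0.197, 0.958, -0.042, 0.204]
ft_force: [-8.2, 2.6, 7.0]
width: 0.0565
```

```bash
cat >> h.py <<'E'
def candles(n,save=None):
    p,d,P=cloud(n);T=camera_params(n)["world_from_camera"]
    if save: cv2.imwrite(save,cv2.resize(p[80:280,120:400] if n=="side" else p[90:290,150:430],None,fx=2.5,fy=2.5))
    wh=(p.min(-1)>120)&(P[...,2]>.17)&(P[...,2]<.34)&(P[...,0]>.3)&(P[...,0]<.95)&(abs(P[...,1])<.4)
    nn,lab,stt,ce=cv2.connectedComponentsWithStats(wh.astype(np.uint8));o=[]
    for i in range(1,nn):
        if stt[i,4]>60:
            m=np.median(P[lab==i],0)[:2];v=m-T[:2,3];c=m+.009*v/np.linalg.norm(v)
            q=P[lab==i];hi=q[q[:,2]>.27][:,:2];lo=q[q[:,2]<.21][:,:2]
            o.append(c);print(n,stt[i,4],"axis",c.round(4),"along",((c-S)@D).round(4),"across",((c-S)@N).round(4),"lean mm",((np.median(hi,0)-np.median(lo,0))*1e3).round(1))
    return o
E
python3 -c "
from h import *
st();candles('side','pics/side4.png');candles('scene','pics/scene4.png')"
```

```text
t 8.4 tcp [0.4809 0.1448 0.0224] tip [0.4872 0.1421 0.0068] F [-8.2  2.6  7. ] w 0.0565
tilt 23.98 heading -23.21 roll(y.z) 0.01 want heading -23.45 q [-0.97  0.19  0.37  2.26  0.57  0.55  0.09]
tip along -0.0091 across 0.0035
side 175 axis [0.6665 0.2436] along 0.115 across 0.1679 lean mm [-0.6  1.5]
side 187 axis [0.5263 0.1234] along 0.0342 across 0.0019 lean mm [0.9 1.6]
side 205 axis [ 0.6558 -0.1166] along 0.2485 across -0.1668 lean mm [2.1 1.6]
side 67 axis [0.3621 0.1699] along -0.1349 across -0.0208 lean mm [nan nan]
side 156 axis [0.4166 0.1519] along -0.0778 across -0.0156 lean mm [12.4 20.2]
scene 667 axis [0.4118 0.1801] along -0.0934 across 0.0083 lean mm [-17.3 -21.2]
scene 274 axis [0.5244 0.1227] along 0.0327 across 0.0005 lean mm [-1.8  1. ]
scene 293 axis [ 0.6537 -0.1163] along 0.2465 across -0.1673 lean mm [-0.6 -0.9]
scene 331 axis [0.664  0.2438] along 0.1126 across 0.1671 lean mm [-1.2  0.2]
  return _methods._mean(a, axis=axis, dtype=dtype,
  ret = um.true_divide(
```

View pics/side4.png

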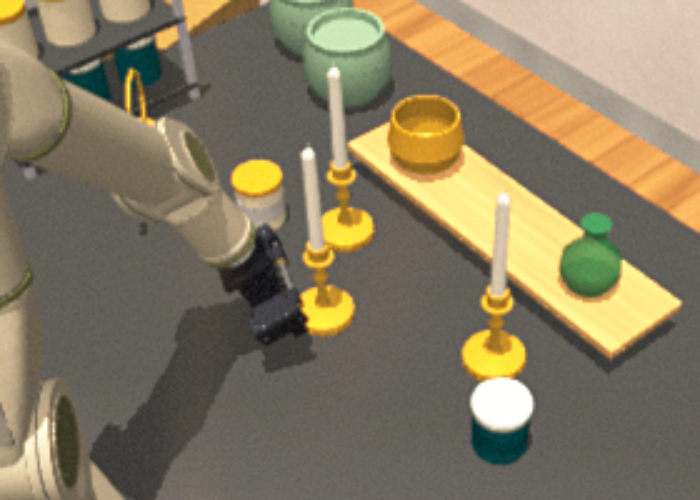

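Call:
send_rows(steps=[[0, 0, 0, -0.0046, -0.0004, 0.0018, -0.3], [0, 0, 0, -0.0046, -0.0004, 0.0018, -0.3], [0, 0, 0, -0.0046, -0.0004, 0.0018, -0.3], [0, 0, 0, -0.0046, -0.0004, 0.0019, -0.3], [0, 0, 0, -0.0046, -0.0004, 0.0019, -0.3], [0, 0, 0, -0.0046, -0.0004, 0.0019, -0.3], [0, 0, 0, -0.0046, -0.0004, 0.0019, -0.3], [0, 0, 0, -0.0046, -0.0004, 0.0019, -0.3], [0, 0, 0, -0.0046, -0.0004, 0.0019, -0.3], [0, 0, 0, -0.0046, -0.0004, 0.0019, -0.3]])

```text
time: 9.5
ee_pos: [0.5232, 0.1255, 0.0225]
eef_rot: [0.193, 0.96, -0.041, 0.201]
ft_force: [-7.7, 4.1, 5.5]
width: 0.0568
```

```bash
python3 -W ignore -c "
from h import *
st();candles('side','pics/side5.png');candles('scene','pics/scene5.png')"
```

```text
t 9.5 tcp [0.5232 0.1255 0.0225] tip [0.5295 0.1228 0.0069] F [-7.7  4.1  5.5] w 0.0568
tilt 23.62 heading -22.74 roll(y.z) -0.03 want heading -23.45 q [-0.87  0.25  0.37  2.19  0.49  0.52  0.26]
tip along 0.0373 across 0.0026
side 343 axis [0.5755 0.111 ] along 0.0843 across 0.0101 lean mm [6.3 7.7]
side 158 axis [0.4583 0.1304] along -0.031 across -0.0188 lean mm [17.4 17.1]
side 206 axis [ 0.6559 -0.1162] along 0.2485 across -0.1663 lean mm [1.1 2.7]
side 62 axis [0.4026 0.1517] along -0.0906 across -0.0214 lean mm [nan nan]
scene 658 axis [0.456  0.1581] along -0.0441 across 0.0057 lean mm [nan nan]
scene 288 axis [0.5673 0.1039] along 0.0796 across 0.0003 lean mm [-1.  -0.1]
scene 296 axis [ 0.6537 -0.1165] along 0.2466 across -0.1676 lean mm [-1.2  0.3]
scene 338 axis [0.6636 0.2438] along 0.1122 across 0.1669 lean mm [-0.3 -0.3]
```

Call:
send_rows(steps=[[0.1, 0, 0.2, -0.0046, -0.0003, 0.0018, -0.3], [0.1, 0, 0.2, -0.0046, -0.0003, 0.0018, -0.3], [0.1, 0, 0.2, -0.0046, -0.0003, 0.0018, -0.3], [0, 0, 0.1, -0.0046, -0.0003, 0.0018, -0.3], [0, 0, 0.1, -0.0046, -0.0003, 0.0018, -0.3], [0, 0, 0, -0.0046, -0.0003, 0.0019, -0.3], [0, 0, 0, -0.0046, -0.0003, 0.0019, -0.3], [0, 0, 0, -0.0046, -0.0003, 0.0019, -0.3], [0, 0, 0, -0.0046, -0.0003, 0.0019, -0.3], [0, 0, 0, -0.0046, -0.0003, 0.0019, -0.3]])

```text
time: 10.6
ee_pos: [0.5643, 0.1074, 0.0225]
eef_rot: [0.197, 0.959, -0.041, 0.197]
ft_force: [-8.1, 3.2, 7.5]
width: 0.0566
```

```bash
python3 -W ignore -c "
from h import *
st();candles('side','pics/side6.png');candles('scene','pics/scene6.png')"
```

```text
t 10.6 tcp [0.5643 0.1074 0.0225] tip [0.5705 0.1047 0.0069] F [-8.1  3.2  7.5] w 0.0566
tilt 23.24 heading -23.21 roll(y.z) -0.09 want heading -23.45 q [-0.77  0.31  0.36  2.1   0.41  0.51  0.39]
tip along 0.0821 across 0.0023
side 178 axis [0.6661 0.2433] along 0.1147 across 0.1675 lean mm [2.5 0.9]
side 194 axis [0.6095 0.0857] along 0.1255 across 0.0004 lean mm [2.1 1.4]
side 149 axis [0.4991 0.1121] along 0.0138 across -0.0193 lean mm [14.4 16.2]
side 208 axis [ 0.656  -0.1166] along 0.2487 across -0.1667 lean mm [3.1 2.2]
scene 674 axis [0.4993 0.1407] along 0.0026 across 0.007 lean mm [nan nan]
scene 296 axis [ 0.6537 -0.1165] along 0.2465 across -0.1675 lean mm [-1.7 -0.2]
scene 294 axis [0.6081 0.0853] along 0.1244 across -0.0005 lean mm [-2.7  0.4]
scene 337 axis [0.6635 0.2438] along 0.1121 across 0.1669 lean mm [-0.9  0.5]
```

View pics/scene6.png

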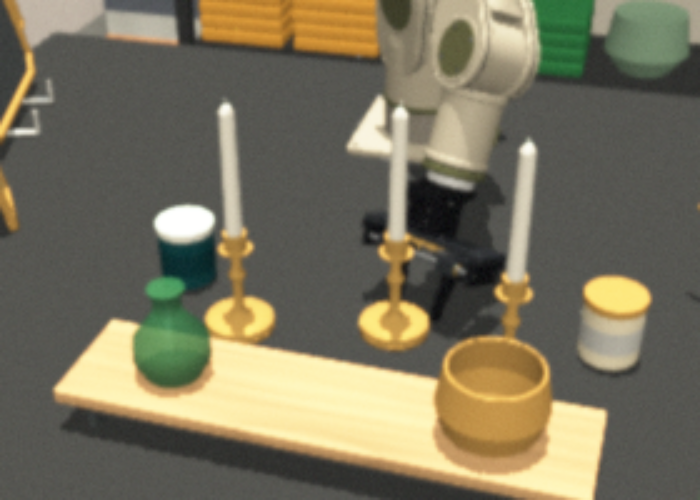

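Call:
send_rows(steps=[[0, 0, 0, -0.0046, -0.0002, 0.0018, -0.3], [0, 0, 0, -0.0046, -0.0002, 0.0018, -0.3], [0, 0, 0, -0.0046, -0.0002, 0.0018, -0.3], [0, 0, 0.1, -0.0046, -0.0002, 0.0018, -0.3], [0, 0, 0.1, -0.0046, -0.0002, 0.0018, -0.3], [0, 0, 0.1, -0.0046, -0.0002, 0.0018, -0.3], [0, 0, 0, -0.0046, -0.0002, 0.0018, -0.3], [0, 0, 0, -0.0046, -0.0002, 0.0018, -0.3], [0, 0, 0, -0.0046, -0.0002, 0.0018, -0.3], [0, 0, 0, 0, 0, 0, -0.3]])

```text
time: 11.7
ee_pos: [0.601, 0.0921, 0.0226]
eef_rot: [0.197, 0.96, -0.041, 0.193]
ft_force: [-1.2, 0.8, 1.3]
width: 0.0568
```

```bash
python3 -W ignore -c "
from h import *
st();candles('side','pics/side7.png');candles('scene','pics/scene7.png')"
```

```text
t 11.7 tcp [0.601  0.0921 0.0226] tip [0.607  0.0895 0.0069] F [-1.2  0.8  1.3] w 0.0568
tilt 22.79 heading -23.16 roll(y.z) -0.15 want heading -23.45 q [-0.67  0.37  0.33  2.02  0.34  0.51  0.51]
tip along 0.1217 across 0.0029
side 175 axis [0.6663 0.2432] along 0.115 across 0.1675 lean mm [1.8 1.4]
side 179 axis [0.6469 0.0692] along 0.1664 across 0.0001 lean mm [2.1 1.2]
side 138 axis [0.5367 0.0958] along 0.0547 across -0.0193 lean mm [12.5 13.6]
side 204 axis [ 0.6555 -0.1167] along 0.2483 across -0.167 lean mm [1.3 2.8]
scene 63 axis [0.4939 0.1918] along -0.0228 across 0.0517 lean mm [nan nan]
scene 293 axis [ 0.654  -0.1164] along 0.2468 across -0.1673 lean mm [-1.1 -0.4]
scene 623 axis [0.5393 0.1287] along 0.044 across 0.0119 lean mm [ -9.3 -17.8]
scene 306 axis [0.6447 0.0703] along 0.1639 across 0.0003 lean mm [-0.8 -0.9]
scene 339 axis [0.6637 0.2436] along 0.1124 across 0.1668 lean mm [-1.6  0.5]
```

Call:
send_rows(steps=[[0, 0, 0, -0.0036, -0.0001, 0.0015, -0.3], [0, 0, 0, -0.0036, -0.0001, 0.0015, -0.3], [0, 0, 0, -0.0036, -0.0001, 0.0015, -0.3], [0, 0, 0, -0.0036, -0.0001, 0.0015, -0.3], [0, 0, 0, 0, 0, 0, -0.3], [0, 0, 0, 0, 0, 0, -0.3], [0, 0, 0, 0, 0, 0, -0.3], [0, 0, 0, 0, 0, 0, -0.3], [0, 0, 0, 0, 0, 0, -0.3], [0, 0, 0, 0, 0, 0, -0.3]])

```text
time: 12.8
ee_pos: [0.6125, 0.0873, 0.0214]
eef_rot: [0.196, 0.961, -0.041, 0.191]
ft_force: [-1.9, 1.5, 2.3]
width: 0.0566
```

```bash
cat >> h.py <<'E'
def row():
    a=candles('side','pics/s_%d.png'%(read_state()['time']*100));b=candles('scene','pics/c_%d.png'%(read_state()['time']*100))
    for o in(a,b):
        L=min(o,key=lambda c:np.hypot(*(c-[.665,.2435])));Rr=min(o,key=lambda c:np.hypot(*(c-[.655,-.1164])));M=min(o,key=lambda c:np.hypot(*(c-G)))
        y=(L-Rr)/np.linalg.norm(L-Rr);x=np.array([y[1],-y[0]]);e=M-(L+Rr)/2
        print("row frame error mm x",(e@x*1e3).round(1),"y",(e@y*1e3).round(1),"sep",np.linalg.norm(L-Rr).round(4))
E
python3 -W ignore -c "
from h import *
st();row()"
```

```text
t 12.8 tcp [0.6125 0.0873 0.0214] tip [0.6185 0.0847 0.0057] F [-1.9  1.5  2.3] w 0.0566
tilt 22.56 heading -22.96 roll(y.z) -0.27 want heading -23.45 q [-0.64  0.39  0.32  1.99  0.32  0.52  0.55]
tip along 0.1342 across 0.0031
side 176 axis [0.6659 0.244 ] along 0.1143 across 0.1681 lean mm [1.7 2.1]
side 184 axis [0.6581 0.0657] along 0.178 across 0.0014 lean mm [0.5 1.3]
side 131 axis [0.5501 0.0905] along 0.0691 across -0.0188 lean mm [10.8 12.3]
side 206 axis [ 0.6553 -0.1171] along 0.2483 across -0.1674 lean mm [2.  2.2]
scene 67 axis [0.5086 0.1845] along -0.0064 across 0.0508 lean mm [nan nan]
scene 296 axis [ 0.6534 -0.1166] along 0.2463 across -0.1677 lean mm [-1.6 -0.8]
scene 633 axis [0.5514 0.1237] along 0.0571 across 0.0121 lean mm [ -3.6 -24.6]
scene 309 axis [0.6561 0.0658] along 0.1762 across 0.0007 lean mm [-2.3 -0.5]
scene 338 axis [0.6636 0.2438] along 0.1122 across 0.1669 lean mm [-0.6  0.3]
row frame error mm x -2.6 y 2.2 sep 0.3613
row frame error mm x -2.5 y 2.1 sep 0.3605
```

Call:
send_rows(steps=[[0, 0, 0, 0.004, 0, -0.0018, -0.3], [0, 0, 0, 0.004, 0, -0.0018, -0.3], [0, 0, 0, 0.006, 0, -0.0028, -0.3], [0, 0, 0, 0.01, 0, -0.0045, -0.3], [0, 0, 0, 0.01, 0, -0.0045, -0.3], [0, 0, 0, 0.01, 0, -0.0045, -0.3], [0, 0, 0, 0.01, 0, -0.0045, -0.3], [0, 0, 0, 0.01, 0, -0.006, -0.3], [0, 0, 0, 0.01, 0, -0.006, -0.3], [0, 0, 0, 0, 0, 0, -0.3]])

```text
time: 13.9
ee_pos: [0.5285, 0.1222, 0.0263]
eef_rot: [0.195, 0.961, -0.042, 0.191]
ft_force: [0.2, 0.0, -0.4]
width: 0.0566
```

```bash
python3 -W ignore -c "
from h import *
st();row()"; ls pics
```

```text
t 13.9 tcp [0.5285 0.1222 0.0263] tip [0.5344 0.1196 0.0106] F [ 0.2  0.  -0.4] w 0.0566
tilt 22.52 heading -22.87 roll(y.z) -0.32 want heading -23.45 q [-0.83  0.25  0.36  2.16  0.44  0.54  0.32]
tip along 0.0431 across 0.0016
side 176 axis [0.666  0.2433] along 0.1146 across 0.1675 lean mm [2.6 1.5]
side 190 axis [0.6582 0.0661] along 0.178 across 0.0018 lean mm [0.2 2.7]
side 152 axis [0.4665 0.1261] along -0.0217 across -0.0194 lean mm [16.9 14.6]
side 205 axis [ 0.6561 -0.1163] along 0.2486 across -0.1664 lean mm [2.4 1.9]
scene 646 axis [0.4666 0.1548] along -0.0331 across 0.0069 lean mm [nan nan]
scene 294 axis [ 0.6536 -0.1163] along 0.2464 across -0.1674 lean mm [-1.   0.2]
scene 314 axis [0.6562 0.066 ] along 0.1762 across 0.001 lean mm [-1.3  0.5]
scene 334 axis [0.6635 0.2437] along 0.1121 across 0.1668 lean mm [-1.4 -0.4]
row frame error mm x -2.9 y 2.5 sep 0.3598
row frame error mm x -2.4 y 2.3 sep 0.3602
c_1285.png
c_1395.png
s_1280.png
s_1390.png
scene0.png
scene1.png
scene4.png
scene5.png
scene6.png
scene7.png
side0.png
side1.png
side2.png
side3.png
side4.png
side5.png
side6.png
side7.png
w0.png
wrist2.png
```

Call:
send_rows(steps=[[0, 0, 0, 0, 0, -0.01, -0.3], [0, 0, 0, 0, 0, -0.01, -0.3], [0, 0, 0, 0, 0, -0.01, -0.3], [0, 0, 0, 0, 0, -0.01, -0.3], [0, 0, 0, 0, 0, 0, -0.3], [0, 0, 0, 0, 0, 0, -0.3], [0, 0, 0, 0, 0, 0, -0.3], [0, 0, 0, 0, 0, 0, -0.3], [0, 0, 0, 0, 0, 0, -0.3], [0, 0, 0, 0, 0, 0, -0.3]])

```text
time: 15.0
ee_pos: [0.5158, 0.1271, 0.0671]
eef_rot: [0.197, 0.961, -0.042, 0.192]
ft_force: [0.0, 0.3, 0.2]
width: 0.0568
```

View pics/s_1390.png

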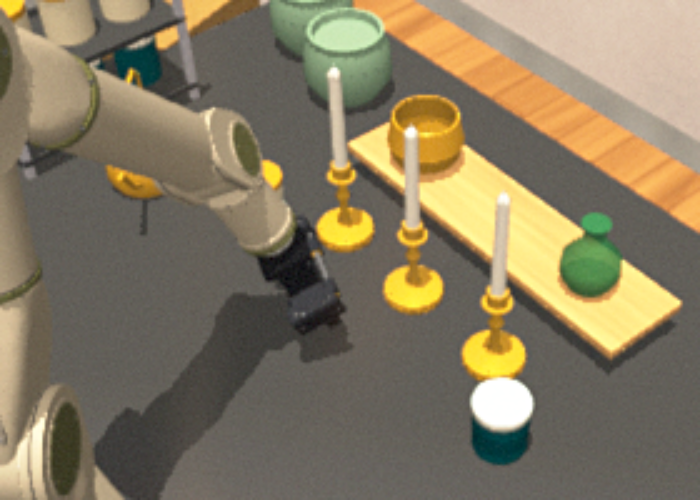

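```bash
python3 -W ignore -c "
from h import *
st()
p,d,P=cloud('side');cv2.imwrite('pics/fin.png',p)
m=gold(p);Z=P[...,2]
for k,g in (('L',(.6648,.2435)),('M',(.657,.066)),('R',(.6548,-.1164))):
    w=m&(Z>.006)&(Z<.03)&(np.hypot(P[...,0]-g[0],P[...,1]-g[1])<.06)
    q=P[w][:,:2]; r,_=cv2.minEnclosingCircle(q.astype(np.float32)); print(k,len(q),np.round(r,4),np.round(_,4))
"
```

```text
t 15.0 tcp [0.5158 0.1271 0.0671] tip [0.5217 0.1244 0.0514] F [0.  0.3 0.2] w 0.0568
tilt 22.61 heading -23.08 roll(y.z) -0.27 want heading -23.45 q [-0.86  0.15  0.35  2.16  0.45  0.65  0.32]
tip along 0.0296 across 0.001
L 279 [0.6645 0.2362] 0.0505
M 332 [0.6553 0.0623] 0.0482
R 364 [ 0.6557 -0.1221] 0.0509
```

```bash
python3 -c "
from bench import *
close_job()"
```

```text
the job is handed in; nothing more can be done
```

I pushed the stray candlestick about 0.18 m into the gap and handed the job in at about 15 s of the 48 s allowed. `close_job` gives no verdict, so the result below rests on my own camera checks.

**Method:** I tilted the hand back about 24° so its body stayed clear of the stem. The part-open fingertips, 6–9 mm above the table, cradled the foot's rim at about 45 mm/s. Then I backed off roughly 90 mm and lifted to a fingertip height of 51 mm.

**Last checks:**

| Check | Result | Limit |
|---|---|---|
| Candle axis, across the row (two cameras) | -2.4 and -2.9 mm | 12 mm |
| Candle axis, along the row (two cameras) | +2.3 and +2.5 mm | 15 mm |
| Rougher depth-based circle fit of the feet, across and along | about -5 and +5 mm | 12 and 15 mm |
| Distance between the two fellows | still 360 mm | 8 mm shift each |
| Force at the wrist with the hand clear | about 0 N | – |

- **Disagreement:** the foot fit differs from the candle measurement by about 2–3 mm. I trusted the candles, since the foot fit is noisier and both are within tolerance.
- **Upright:** the candle showed no lean beyond measurement noise.
- **Not measured again:** the jars, watering can and picture frame. The hand's path kept well clear of them, and both jars and the can show no visible shift in the later pictures. The frame is outside those cropped views.

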